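# Slide a framed glass panel under the hand-rest bridge

### The arm

A 6-joint arm with a two-finger parallel gripper is mounted at the origin on the work surface. World frame = base frame: x ahead of the robot, y to its left, z up, the work surface at z = 0. Lengths are in m, angles in rad, forces in N, time in s.
With the tool pointing down it reaches from about 0.375 to 0.9 m from the base axis. Payload 3.1 kg.
Tool frame: the origin (TCP) lies on the centre line of the jaws, within the pads' length; the fingertips stand 8 mm ahead of it and the grasp point (between the pads) lies 11 mm behind it; z points along the fingers, y is the line along which they close (so a half turn about z gives the same grasp; the last joint's range is limited). The gripper opens to 85 mm and grips with 20 to 120 N. Pads are 22 mm wide; open, the fingers measure 114 mm over their backs; the gripper's body (76 mm by 85 mm) begins 54 mm behind the grasp point. The pads swing forward as they close: fully open they stand 13 mm farther back than shut.
Start: joints at [-1.315, 0.527, 1.433, -0, 1.181, -0.178], TCP at [0.263, -0.567, 0.239] pointing down, gripper open.
Joint ranges: [-3.08, 3.08], [-0.75, 2.2], [0.22, 2.44], [-1.43, 4.57], [0, 2.65], [-2.85, 2.85]. Speed limits (rad/s): [2.79, 2.79, 3.14, 3.14, 3.14, 3.14].

### API

Orientations are given as a unit quaternion [x, y, z, w].
In Python, from station import * gives the robot as it stands.
- The arm moves only by the tool play_rows, never from a script. Its argument "rows" is a list of rows, each a list of 3 entries, a list of its own where there are three numbers: the turn, a rotation vector about the tool's x, y, z in degrees, then the shift along the tool's x, y, z in mm, then the closure, from 0 (fully open) to 1 (shut). In form: [[[ax, ay, az], [dx, dy, dz], jaw], ...]. A call has 1 to 12 rows; each row shifts and turns the commanded pose from where the row before left it, along the tool's axes as they then stand; what a row does not reach is not made up. A row lasts 1/12 s, in which the tool goes at most 41.7 mm and 7.16 degrees, less where a joint would pass 70% of its speed; a pose out of reach is approached as far as the arm can. A call with a gripper value outside its range is refused whole. The fingers move at their own pace and stop on an object; "grip_force" is the grip in N (left out, the last holds). Time passes only in rows, so rows that do not move let the fingers close. It gives the time, the measured TCP pose, the force, the opening and the grip force at its end, in the units of the state.
- sense(): the state, without advancing time (a new reading comes with each control period).
- snapshot(name): name is "side" or "top" or "wrist"; returns (picture, depth): 480x640x3 uint8, red, green, blue; 480x640 float32, m along the optical axis (not along the pixel's ray), 0 where there is no reading.
- get_calibration(name): a dict with "vfov" (degrees; the focal length in pixels is half the picture's height over the tangent of half this angle, whatever the lens; pixels are square), "cx", "cy" (the principal point, pixels), "k1" (the pictures are not rectified: a ray, as slopes to the right and down, at radius r is drawn at 1 + k1 r^2 times it, then the intrinsics apply), "xyz" and "attitude" of the camera in the world. Camera axes: x right, y down, z forward; pixel columns grow to the right and rows downward; lengths in m; the calibration is good to about 2 mm. A picture is of the moment at which its call begins: read the wrist's pose just before it. get_calibration takes no time and is no camera call; for the wrist camera it gives the pose at the moment of the call.
- sign_off(): hands the job in; it is judged then, once.
The state is a dict: "t": time; "q": joint angles; "qd": joint speeds; "tau": joint torques, N m; "tcp_pos": TCP position; "tool_rot": TCP orientation; "force": force on the tool from outside, world axes, zero at the start; "ft_torque": the same for the moment, N m; "finger_gap": opening from 0.0 (shut) to 1.0 (fully open); "gripper_force": force on a finger pad.
Only numpy, scipy, OpenCV 4.12 (cv2) and the standard library are available. Lean on these libraries where they do the work, as an engineer would, in place of code of your own. Each camera call takes 0.05 s, during which the arm holds its last target. There are 200 camera calls.

### The job

Push the small metal-framed stained-glass panel flat along the bench and in under the low dark-wood hand-rest bridge, from the open side where it lies, until its leading edge sits square and fully home against the wooden stop lath beyond the bridge. Only push it with the fingertips or the outside of the fingers: do not lift or tip it. Leave the other things on the bench where they are.

Things in the scene. Friction and masses are not known exactly. Their poses are not given: they have to be found in the camera images.
- panel: Loose stained-glass panel in a grey metal frame: 100 mm (its x) by 140 mm (its y) by 12 mm thick, about 0.35 kg; the glass lies 3 mm below the frame's top. Origin: centre of the underside; z up. It lies flat on the +y side of the bridge, its short -y edge (the leading edge) facing it, turned up to 0.3 rad from square and up to 30 mm off the bridge's centre line.
- bridge: Fixed hand-rest bridge. Origin: at bench level under the plank's centre; z up. Dark plank 190 mm (x) by 60 mm (y), underside 18 mm and top 32 mm above the bench, on two feet 30 mm (x) by 60 mm (y), inner faces at x = -59 and +59 mm. The panel goes in along the bridge's -y; home, its origin is at the bridge's y = 0 and 40 mm of it stand out of the plank on the entry side.
- stop_face (a point): Middle of the foot of the stop lath's face that the panel's leading edge must meet, at bench level, 70 mm along -y from the bridge's origin (same axes). The lath is fixed, reddish-brown wood, 190 mm long (x), 20 mm wide, 14 mm high.
- spool: Bystander: solder spool, upright, 56 mm diameter, 50 mm high, blue flanges; beyond the bridge's +x end. Origin: centre of the underside.
- flux_cup: Bystander: open blue plastic cup, 60 mm diameter, 32 mm high; beyond the bridge's -x end. Origin: centre of the underside.
- hammer: Bystander: small hammer lying along its x, 220 mm long, behind the stop lath. Origin on its underside.
- offcut: Bystander: loose pale-blue glass offcut 70 x 60 x 6 mm lying flat, behind the panel. Origin: centre of the underside.
- iron_stand: Bystander: red soldering-iron stand, base 130 x 80 mm, with a coil and an iron sloping up in it, 210 mm high. Origin: centre of the underside.
- tape_roll: Bystander: yellow tape roll lying flat, 100 mm diameter, 24 mm high. Origin: centre of the underside.

How it is judged:
On the way:
1. the panel's leading part is under the plank, flat and between the feet (y of panel in the frame of bridge between 0.02 and 0.085 m and x of panel in the frame of bridge between -0.025 and 0.025 m and height (world z) of panel below 0.005 m), for 0.1 s.
At the end, for the whole second after the job is handed in: The panel lies flat and at rest under the bridge, its leading edge against the stop lath (within 5 mm) and square to it (within 0.05 rad, about 3 degrees), between the feet (within 14 mm of the centre line) (y of panel in the frame of bridge between -0.005 and 0.005 m and x of panel in the frame of bridge between -0.014 and 0.014 m and angle between the y axis of panel and the y axis of bridge, either way round below 0.05 rad and height (world z) of panel below 0.004 m and angle between panel's own z axis and vertical below 0.03 rad and linear speed of panel below 0.01 m/s); the robot touches nothing.
It fails at once if the panel is lifted off the bench (more than 8 mm) (height (world z) of panel above 0.008 m).
It fails at once if the panel is tipped (more than 0.08 rad) (angle between panel's own z axis and vertical above 0.08 rad).
It fails at once if another thing on the bench is disturbed (moved more than 20 mm) (distance of any of spool, flux_cup, hammer, offcut, iron_stand, tape_roll from where it was at the start of the episode above 0.02 m).
It also fails if it takes over 72 s, if anything falls off the work surface, if the arm or the gripper's body presses on something with over 40 N, if the wrist force passes 120 N, or if a joint passes its speed limit or range.

## Working session

There is one attempt and no reset: what is moved stays moved. The work goes in short steps, Python scripts to look and compute and a tool call to move; the robot and the scene stay as the last step left them, time stands still between calls to the robot, and variables do not carry over. Pictures are saved under pics/ and viewed, at most 10 in all, crops included, and the job is handed in when it is done.

Besides the shell and the picture viewer there is one more tool, called after "Emit:" in YAML: its name, and indented under it one key for each argument. play_rows: Moves the arm, as the interface text tells. Its arguments: {"type":"object","properties":{"rows":{"type":"array","items":{"type":"array"}},"grip_force":{"type":"number"}},"required":["rows"]}

```bash
mkdir -p pics; python3 - <<'E'
from station import *
import cv2
s=sense(); print(s['tcp_pos'],s['tool_rot'],s['t'])
for n in('top','side'):
    p,d=snapshot(n); cv2.imwrite(f'pics/{n}0.png',p[:,:,::-1]); print(n,get_calibration(n))
E
```

```text
[ 0.26311745 -0.56615628  0.23835072] [ 9.76462669e-01  2.15683834e-01 -4.50551694e-05 -1.06695980e-03] 0.0
top {'vfov': 45.98147600956522, 'cx': 323.58065914680674, 'cy': 238.0556220984603, 'k1': -0.08942848459332918, 'xyz': array([ 0.33210175, -0.04480114,  1.82456228]), 'attitude': array([ 0.71153959, -0.70054428,  0.0365669 , -0.04014963])}
side {'vfov': 46.6132167846892, 'cx': 315.86978274796695, 'cy': 238.41655627271555, 'k1': -0.003932529335218297, 'xyz': array([0.08064597, 1.12377873, 0.79668991]), 'attitude': array([-0.14676929,  0.86076472, -0.478679  ,  0.09170217])}
```

View pics/top0.png

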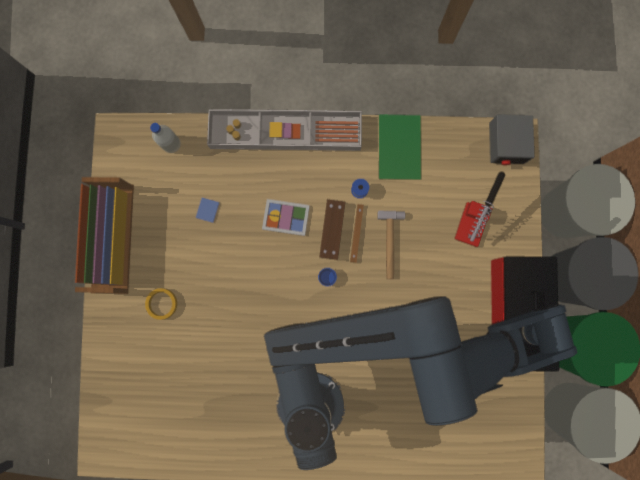

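View pics/side0.png

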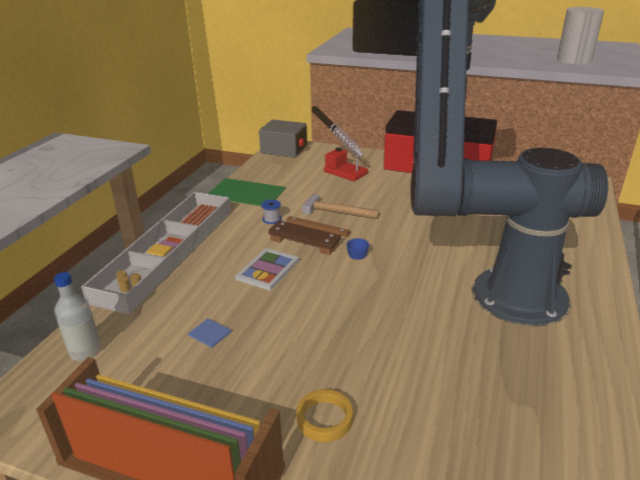

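The top view shows the panel at (287,218), the bridge at (333,229), the lath at (356,233), the offcut at (207,210), the spool at (360,188) and the cup at (327,277). The side view agrees. Next I'll measure them.

```bash
cat > h.py <<'E'
from station import *
import cv2, numpy as np
from scipy.spatial.transform import Rotation as R
def ray(c,uv,z):
    """pixels -> world points on plane z"""
    f=240/np.tan(np.radians(c['vfov']/2)); uv=np.atleast_2d(np.asarray(uv,float))
    K=np.array([[f,0,c['cx']],[0,f,c['cy']],[0,0,1]])
    n=cv2.undistortPoints(uv[:,None],K,np.array([c['k1'],0,0,0,0]))[:,0]
    d=R.from_quat(c['attitude']).apply(np.c_[n,np.ones(len(n))])
    return c['xyz']+d*((z-c['xyz'][2])/d[:,2])[:,None]
def blob(mask,c,z,lo=30):
    """largest contour -> min-area rectangle in world xy"""
    cs=cv2.findContours(mask.astype(np.uint8),cv2.RETR_EXTERNAL,cv2.CHAIN_APPROX_NONE)[0]
    k=max(cs,key=cv2.contourArea)
    w=ray(c,k[:,0],z)[:,:2]
    (cx,cy),(a,b),an=cv2.minAreaRect((w*1000).astype(np.float32))
    return (round(cx,1),round(cy,1)),(round(a,1),round(b,1)),round(an,1)
E
python3 - <<'E'
from h import *
p=cv2.imread('pics/top0.png'); c=get_calibration('top'); hsv=cv2.cvtColor(p,cv2.COLOR_BGR2HSV)
for n,(u,v) in dict(panel=(267,218),plank=(333,225),lath=(356,240),wood=(300,250),spool=(360,184),cup=(327,272),off=(207,210)).items(): print(n,hsv[v,u],p[v,u])
def roi(m,x0,y0,x1,y1):
    o=np.zeros_like(m); o[y0:y1,x0:x1]=m[y0:y1,x0:x1]; return o
H,S,V=[hsv[...,i].astype(int) for i in range(3)]
wood=(abs(H-17)<7)&(S>60)&(S<150)&(V>120)
print('panel',blob(roi(~wood,255,190,316,245),c,.012))
print('plank',blob(roi((V<115),315,190,348,268),c,.032))
print('lath',blob(roi((S>125)&(V<190),347,198,370,268),c,.014))
print('spool',blob(roi((H>100)&(H<125)&(S>130),345,172,375,203),c,.05))
print('cup',blob(roi((H>100)&(H<125)&(S>130),312,262,343,292),c,.032))
print('off',blob(roi((H>95)&(H<130)&(S>60),190,190,225,230),c,.006))
cv2.imwrite('pics/crop0.png',cv2.resize(p[165:300,190:390],None,fx=4,fy=4,interpolation=cv2.INTER_CUBIC))
E
```

```text
panel [  9 102 123] [ 74  89 123]
plank [ 12 124  82] [42 58 82]
lath [ 14 142 115] [ 51  81 115]
wood [ 18  97 147] [ 91 125 147]
spool [113 123 104] [104  66  54]
cup [113 115  95] [95 62 52]
off [111  83 136] [136 105  92]
panel ((596.0, 85.0), (153.5, 102.6), 82.6)
plank ((557.5, -65.5), (193.1, 85.9), 0.6)
lath ((547.9, -139.9), (19.1, 185.0), 83.5)
spool ((691.0, -149.4), (47.6, 48.2), 46.1)
cup ((403.8, -61.2), (31.6, 15.8), 0.9)
off ((618.1, 348.2), (56.3, 65.1), 75.4)
```

View pics/crop0.png

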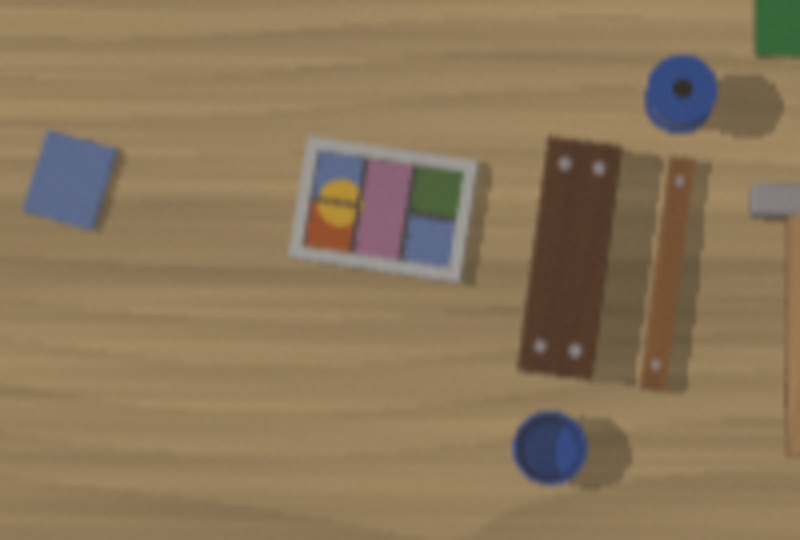

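The crop is clear: panel corners (308,137), (477,160), (460,283), (290,257); plank (548,136), (621,149), (592,379), (518,371); lath (668,157) to (667,390). I'll cast these onto planes at the known heights.

```bash
python3 - <<'E'
from h import *
c=get_calibration('top')
for n,z,q in (('panel',.012,[(308,137),(477,160),(460,283),(290,257)]),('plank',.032,[(548,136),(621,149),(592,379),(518,371)]),('lath',.014,[(668,157),(696,160),(667,390),(641,388)])):
    w=ray(c,(np.array(q)+.5)/4-.5+[190,165],z)[:,:2]*1000
    r=cv2.minAreaRect(w.astype(np.float32)); e=np.roll(w,-1,0)-w
    print(n,w.mean(0).round(1),np.hypot(*e.T).round(),np.degrees(np.arctan2(e[:,1],e[:,0])).round(1))
print(get_calibration('wrist'), sense()['tcp_pos'], R.from_quat(sense()['tool_rot']).as_matrix().round(3))
E
```

```text
panel [596.6  90.3] [139. 101. 139.  99.] [-97.  173.3  82.1  -6.9]
plank [556.4 -60.9] [ 60. 186.  59. 191.] [-99.4 173.6  84.7  -6.3]
lath [ 547.7 -140.4] [ 23. 188.  21. 189.] [-95.3 173.4  86.5  -6. ]
{'vfov': 67.21827486832377, 'cx': 321.75465080877706, 'cy': 243.3925865127067, 'k1': -0.02585956755320335, 'xyz': array([ 0.33422986, -0.53299622,  0.37318171]), 'attitude': array([ 0.83246318, -0.53159665, -0.08499697,  0.13109371])} [ 0.26314643 -0.56623845  0.23843676] [[ 0.907  0.421 -0.   ]
 [ 0.421 -0.907  0.002]
 [ 0.    -0.002 -1.   ]]
```

```bash
cat >> h.py <<'E'
def delta(x,y,z,th):
    """shift (mm, tool axes now) and turn (deg about tool z) to world x,y,z mm and tool-x heading th deg"""
    s=sense(); M=R.from_quat(s['tool_rot']).as_matrix(); p=np.array(s['tcp_pos'])*1000
    h=np.degrees(np.arctan2(M[1,0],M[0,0]))
    print('tcp',p.round(1),'heading',h.round(1),'tilt',(np.degrees(M[:2,2])).round(2),'t',s['t'],'F',np.round(s['force'],1),'q',np.round(s['q'],2))
    print('shift',(M.T@(np.array([x,y,z])-p)).round(1),'az',round(-((th-h+180)%360-180),1))
E
python3 - <<'E'
from h import *
c=get_calibration('wrist'); s=sense(); T=R.from_quat(s['tool_rot'])
print('cam in tool',T.inv().apply(c['xyz']-s['tcp_pos']),'\n',(T.inv()*R.from_quat(c['attitude'])).as_matrix().round(3))
delta(590,50,240,83.6)
E
```

```text
cam in tool [ 0.07851738 -0.00045894 -0.13471789] 
 [[-0.001 -0.951 -0.309]
 [ 1.    -0.001 -0.001]
 [ 0.    -0.309  0.951]]
tcp [ 263.1 -566.2  238.4] heading 24.9 tilt [-0.03  0.11] t 0.1 F [-0.5  0.5 -0.3] q [-1.31  0.53  1.43 -0.    1.18 -0.18]
shift [ 556.  -421.2   -0.6] az -58.7
```

Emit:
play_rows:
  rows:
    - [[0, 0, 0], [28, -20, -4], 1]
    - [[0, 0, 0], [28, -20, -4], 1]
    - [[0, 0, 0], [28, -20, -4], 1]
    - [[0, 0, 0], [28, -20, -4], 1]
    - [[0, 0, 0], [28, -20, -4], 1]
    - [[0, 0, 0], [28, -20, -4], 1]
    - [[0, 0, 0], [28, -20, -4], 1]
    - [[0, 0, 0], [28, -20, -4], 1]
    - [[0, 0, 0], [28, -20, -4], 1]
    - [[0, 0, 0], [28, -20, -4], 1]
    - [[0, 0, 0], [28, -20, -4], 1]
    - [[0, 0, 0], [28, -20, -4], 1]

```text
t: 1.1
tcp_pos: [0.4672, -0.2058, 0.2873]
tool_rot: [0.976, 0.216, -0.0, -0.0]
force: [0.9, -0.3, 0.4]
finger_gap: -0.002
gripper_force: 0.0
```

```bash
python3 -c "
from h import *
delta(580,-20,290,83.6)"
```

```text
tcp [ 467.2 -205.8  287.3] heading 24.9 tilt [-0.03  0.02] t 1.1 F [ 0.9 -0.3  0.4] q [-0.63  0.31  1.66  0.    1.17  0.5 ]
shift [ 180.5 -121.1   -2.7] az -58.7
```

Emit:
play_rows:
  rows:
    - [[0, 0, 0], [26, -17, 0], 1]
    - [[0, 0, 0], [26, -17, 0], 1]
    - [[0, 0, 0], [26, -17, 0], 1]
    - [[0, 0, 0], [26, -17, 0], 1]
    - [[0, 0, 0], [26, -17, 0], 1]
    - [[0, 0, 0], [26, -17, 0], 1]
    - [[0, 0, 0], [24, -19, 0], 1]

```text
t: 1.68
tcp_pos: [0.5799, -0.0206, 0.2869]
tool_rot: [0.976, 0.216, -0.0, -0.0]
force: [1.0, -0.3, -0.6]
finger_gap: -0.0
gripper_force: 0.0
```

Emit:
play_rows:
  rows:
    - [[0, 0, -6], [0, 0, 0], 1]
    - [[0, 0, -6], [0, 0, 0], 1]
    - [[0, 0, -6], [0, 0, 0], 1]
    - [[0, 0, -6], [0, 0, 0], 1]
    - [[0, 0, -6], [0, 0, 0], 1]
    - [[0, 0, -6], [0, 0, 0], 1]
    - [[0, 0, -6], [0, 0, 0], 1]
    - [[0, 0, -6], [0, 0, 0], 1]
    - [[0, 0, -6], [0, 0, 0], 1]
    - [[0, 0, -4.7], [0, 0, 0], 1]
    - [[0, 0, 0], [0, 0, 0], 1]

```text
t: 2.6
tcp_pos: [0.5788, -0.022, 0.2868]
tool_rot: [0.745, 0.667, -0.0, -0.0]
force: [0.0, -0.1, 0.6]
finger_gap: -0.001
gripper_force: 0.0
```

```bash
python3 -c "
from h import *
delta(580,-20,290,83.6)
import json
c=get_calibration('wrist');p,d=snapshot('wrist');cv2.imwrite('pics/w1.png',p[:,:,::-1])
np.savez('w1.npz',d=d,**c)"
```

```text
tcp [578.8 -22.  286.8] heading 83.7 tilt [-0.07  0.01] t 2.6 F [ 0.  -0.1  0.6] q [-0.23  0.41  1.49 -0.    1.24 -0.12]
shift [ 2.1  0.9 -3.2] az 0.1
```

View pics/w1.png

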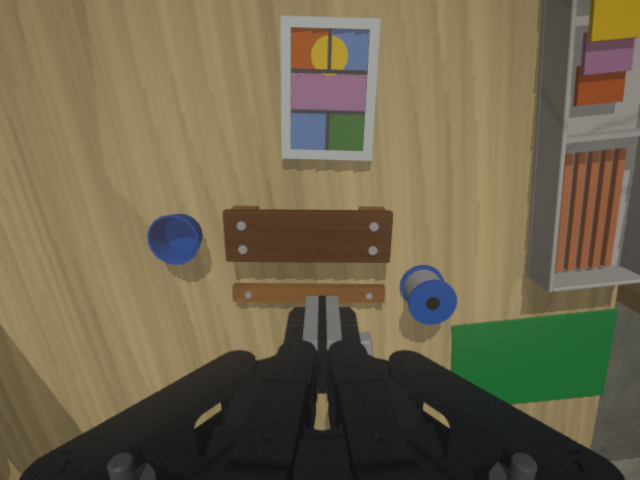

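The wrist view shows the panel with corners near (281,16), (380,19), (371,161) and (281,158). The plank spans (224,210) to (391,263) and the lath spans (233,284) to (385,303). I'll fit edges to these.

```bash
cat >> h.py <<'E'
def side(g,a,b,c,z,w=8):
    """sub-pixel edge line between pixel ends a,b: strongest gradient across it; returns world pts fit (mid mm, angle deg)"""
    a,b=np.array(a,float),np.array(b,float); t=(b-a)/np.hypot(*(b-a)); n=np.array([-t[1],t[0]])
    g=cv2.GaussianBlur(g.astype(np.float32),(0,0),1); s=np.arange(-w,w+.01,.25); P=[]
    for k in np.linspace(.12,.88,40):
        q=(a+k*(b-a))+s[:,None]*n
        v=cv2.remap(g,q[:,0].astype(np.float32),q[:,1].astype(np.float32),cv2.INTER_LINEAR).ravel()
        P.append(q[np.argmax(abs(np.gradient(v)))])
    W=ray(c,P,z)[:,:2]*1000; vx,vy,x,y=cv2.fitLine(W.astype(np.float32),cv2.DIST_HUBER,0,.5,.01).ravel()
    r=abs((W-[x,y])@[-vy,vx])
    return np.array([x,y]),np.degrees(np.arctan2(vy,vx))%180,np.median(r)
E
python3 - <<'E'
from h import *
c=dict(np.load('w1.npz')); p=cv2.imread('pics/w1.png'); S=cv2.cvtColor(p,cv2.COLOR_BGR2HSV)[...,1]; V=p[...,2]
def f(*k):
    m,a,r=side(*k); print(m.round(1),a.round(2),r.round(2)); return m,a
C=[(281,16),(380,19),(371,161),(281,158)]
print('panel R,L,lead,trail')
for i,j in((1,2),(0,3),(3,2),(0,1)): f(S,C[i],C[j],c,.012,5)
print('plank near,far,R,L')
for a,b in(((224,210),(392,211)),((226,261),(391,263)),((392,211),(391,263)),((224,210),(226,261))): f(V,a,b,c,.032,5)
print('lath top edges at z14: near'); f(V,(233,284),(385,284),c,.014,5)
print('stud dists'); print(ray(c,[(281,16),(380,19),(371,161),(281,158),(224,210),(392,211),(391,263),(226,261)],.012).round(3)[:, :2].tolist())
def dep(u,v):
    f=240/np.tan(np.radians(c['vfov']/2)); q=ray(c,[(u,v)],0)[0]-c['xyz']; fw=R.from_quat(c['attitude']).as_matrix()[:,2]
    return (c['xyz']+q/(q@fw)*c['d'][v,u]).round(4)
print('heights: bench,frame,plank,lath',dep(200,110),dep(285,90),dep(300,235),dep(280,293))
E
```

```text
panel R,L,lead,trail
[646.6  86.7] 82.06 0.19
[547.6 100.5] 81.98 0.12
[587.3  22. ] 171.84 0.29
[608.8 160.7] 172.1 0.2
plank near,far,R,L
[562.2 -27.4] 172.89 0.48
[556.7 -89.9] 173.2 0.31
[650.9 -69.1] 82.93 0.24
[463.6 -45.7] 82.9 0.24
lath top edges at z14: near
[ 553.6 -123.3] 172.79 0.86
stud dists
[[0.557, 0.167], [0.656, 0.153], [0.637, 0.015], [0.538, 0.029], [0.463, -0.022], [0.657, -0.045], [0.652, -0.109], [0.453, -0.085]]
heights: bench,frame,plank,lath [0.4549 0.0896 0.0007] [0.5519 0.0979 0.012 ] [ 0.5491 -0.0557  0.0332] [ 0.513  -0.1325  0.0153]
```

Emit:
play_rows:
  rows:
    - [[0, 0, -7], [0, 0, 0], 0.4]
    - [[0, 0, -7], [0, 0, 0], 0.4]
    - [[0, 0, -7], [0, 0, 0], 0.4]
    - [[0, 0, -7], [0, 0, 0], 0.4]
    - [[0, 0, -7], [0, 0, 0], 0.4]
    - [[0, 0, -7], [0, 0, 0], 0.4]
    - [[0, 0, -7], [0, 0, 0], 0.4]
    - [[0, 0, -7], [0, 0, 0], 0.4]
    - [[0, 0, -7], [0, 0, 0], 0.4]
    - [[0, 0, -7], [0, 0, 0], 0.4]
    - [[0, 0, -7], [0, 0, 0], 0.4]
    - [[0, 0, -7], [0, 0, 0], 0.4]

```text
t: 3.65
tcp_pos: [0.579, -0.022, 0.287]
tool_rot: [0.106, 0.994, 0.0, -0.0]
force: [-0.0, 0.7, -1.4]
finger_gap: 0.601
gripper_force: 0.0
```

Emit:
play_rows:
  rows:
    - [[0, 0, -5.3], [0, 0, 0], 0.4]
    - [[0, 0, 0], [0, 0, 0], 0.4]

```text
t: 3.82
tcp_pos: [0.579, -0.022, 0.2871]
tool_rot: [0.062, 0.998, 0.0, -0.0]
force: [0.1, -0.5, 0.0]
finger_gap: 0.599
gripper_force: 0.0
```

```bash
python3 -c "
from h import *
delta(682.1,80.9,60,172.95)"
```

```text
tcp [579.  -22.  287.1] heading 172.9 tilt [-0.03  0.01] t 3.8167 F [ 0.1 -0.5  0. ] q [-0.23  0.41  1.49  0.    1.24 -1.68]
shift [-89.6 114.9 227. ] az -0.1
```

Emit:
play_rows:
  rows:
    - [[0, 0, 0], [-18, 23, 0], 0.4]
    - [[0, 0, 0], [-18, 23, 0], 0.4]
    - [[0, 0, 0], [-18, 23, 0], 0.4]
    - [[0, 0, 0], [-18, 23, 0], 0.4]
    - [[0, 0, 0], [-17.6, 22.9, 0], 0.4]
    - [[0, 0, 0], [0, 0, 32], 0.4]
    - [[0, 0, 0], [0, 0, 32], 0.4]
    - [[0, 0, 0], [0, 0, 32], 0.4]
    - [[0, 0, 0], [0, 0, 32], 0.4]
    - [[0, 0, 0], [0, 0, 32], 0.4]
    - [[0, 0, 0], [0, 0, 32], 0.4]
    - [[0, 0, 0], [0, 0, 35], 0.4]

```text
t: 4.82
tcp_pos: [0.6827, 0.081, 0.0593]
tool_rot: [0.064, 0.998, 0.0, 0.001]
force: [-0.1, -0.0, 0.6]
finger_gap: 0.599
gripper_force: 0.0
```

Emit:
play_rows:
  rows:
    - [[0, 0, 0], [0, 0, 15], 0.4]
    - [[0, 0, 0], [0, 0, 15], 0.4]
    - [[0, 0, 0], [0, 0, 13], 0.4]
    - [[0, 0, 0], [0, 0, 2], 0.4]
    - [[0, 0, 0], [0, 0, 0], 0.4]

```text
t: 5.23
tcp_pos: [0.6826, 0.0809, 0.0154]
tool_rot: [0.062, 0.998, 0.0, 0.0]
force: [0.1, -0.3, -0.1]
finger_gap: 0.604
gripper_force: 0.0
```

```bash
python3 -c "
from h import *
delta(682.1,80.9,12,172.95)
c=get_calibration('wrist');p,d=snapshot('wrist');cv2.imwrite('pics/w2.png',p[:,:,::-1])
np.savez('w2.npz',d=d,**c)"
```

```text
tcp [682.6  80.9  15.4] heading 172.9 tilt [0.01 0.  ] t 5.2333 F [ 0.1 -0.3 -0.1] q [-0.04  0.89  1.39  0.    0.86 -1.49]
shift [ 0.5 -0.1  3.4] az -0.1
```

View pics/w2.png

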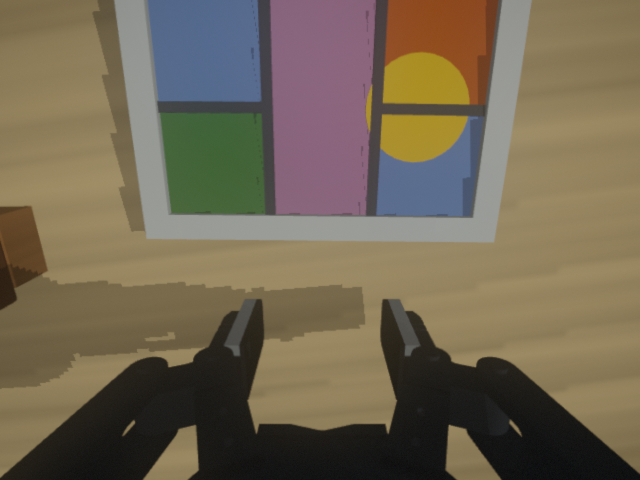

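The wrist view shows the panel's +x edge from (147,238) to (495,241). The fingertips are at (255,302) and (390,302), with a gap between them and the edge. I'll lower carefully while watching the force.

Emit:
play_rows:
  rows:
    - [[0, 0, 0], [0, 0, 1.5], 0.4]
    - [[0, 0, 0], [0, 0, 1.5], 0.4]
    - [[0, 0, 0], [0, 0, 1.5], 0.4]
    - [[0, 0, 0], [0, 0, 0], 0.4]

```text
t: 5.62
tcp_pos: [0.6825, 0.0809, 0.0113]
tool_rot: [0.062, 0.998, 0.0, 0.0]
force: [-0.6, -0.1, -0.9]
finger_gap: 0.598
gripper_force: 0.0
```

Emit:
play_rows:
  rows:
    - [[0, 0, 0], [0, 0, 1.5], 0.4]
    - [[0, 0, 0], [0, 0, 0], 0.4]

```text
t: 5.78
tcp_pos: [0.6822, 0.0809, 0.0093]
tool_rot: [0.062, 0.998, -0.0, -0.0]
force: [-0.5, 0.1, -0.1]
finger_gap: 0.597
gripper_force: 0.0
```

Emit:
play_rows:
  rows:
    - [[0, 0, 0], [0, 0, 1.5], 0.4]
    - [[0, 0, 0], [0, 0, 0], 0.4]

```text
t: 5.95
tcp_pos: [0.6821, 0.0809, 0.0075]
tool_rot: [0.062, 0.998, 0.0, -0.0]
force: [0.0, 0.2, -0.4]
finger_gap: 0.598
gripper_force: 0.0
```

Emit:
play_rows:
  rows:
    - [[0, 0, 0], [6, 0, 0], 0.4]
    - [[0, 0, 0], [6, 0, 0], 0.4]
    - [[0, 0, 0], [4, 0, 0], 0.4]
    - [[0, 0, 0], [3, 0, 0], 0.4]
    - [[0, 0, 0], [3, 0, 0], 0.4]
    - [[0, 0, 0], [3, 0, 0], 0.4]
    - [[0, 0, 0], [3, 0, 0], 0.4]
    - [[0, 0, 0], [3, 0, 0], 0.4]
    - [[0, 0, 0], [3, 0, 0], 0.4]
    - [[0, 0, 0], [3, 0, 0], 0.4]
    - [[0, 0, 0], [2, 0, 0], 0.4]
    - [[0, 0, 0], [0, 0, 0], 0.4]

```text
t: 6.95
tcp_pos: [0.6432, 0.0858, 0.008]
tool_rot: [0.062, 0.998, -0.0, -0.0]
force: [1.2, 0.1, -0.1]
finger_gap: 0.603
gripper_force: 0.3
```

```bash
cat > m.py <<'E'
from h import *
import sys
ex=np.array([.9925,-.1227]); ey=np.array([.1227,.9925])
c=get_calibration('wrist');p,d=snapshot('wrist');n=sys.argv[1];cv2.imwrite(f'pics/{n}.png',p[:,:,::-1]); np.savez(n+'.npz',d=d,**c)
delta(682,81,60,83)
t=np.array(sense()['tcp_pos'])[:2]*1000; print('tcp ex,ey',(t@ex).round(1),(t@ey).round(1))
E
python3 m.py w3
```

```text
tcp [643.2  85.8   7.9] heading 172.9 tilt [-0.04  0.  ] t 7.0 F [-0.7  0.2  0.9] q [-0.04  0.86  1.5   0.    0.78 -1.49]
shift [-39.1   0.  -52.1] az 89.9
tcp ex,ey 627.8 164.1
```

View pics/w3.png

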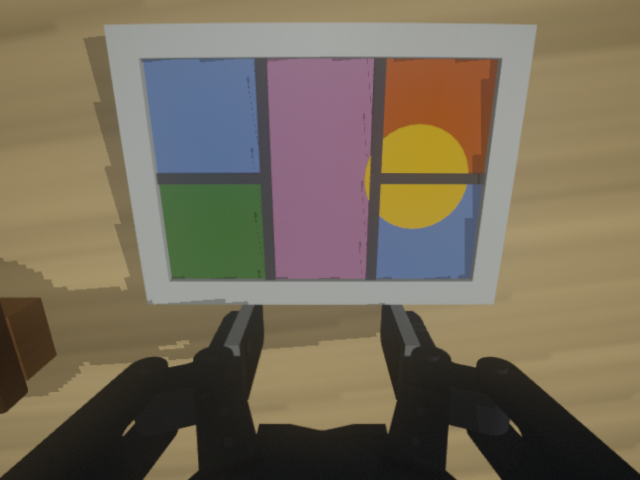

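The panel's near edge now runs (147,304) to (494,304), right at the fingertips, so contact has been made. I'll measure it.

```bash
python3 - <<'E'
from h import *
ex=np.array([.9925,-.1227]); ey=np.array([.1227,.9925])
for n,C in (('w2',[(147,238),(495,241)]),('w3',[(149,303),(493,303),(106,25),(536,26),(106,25),(148,303),(536,26),(493,303)])):
    c=dict(np.load(n+'.npz')); S=cv2.cvtColor(cv2.imread(f'pics/{n}.png'),cv2.COLOR_BGR2HSV)[...,1]
    for i in range(0,len(C),2):
        for z in (.012,):
            m,a,r=side(S,C[i],C[i+1],c,z,4); print(n,i,(m@ex).round(1),(m@ey).round(1),a.round(2),r.round(2))
E
```

```text
w2 0 631.3 163.9 82.25 0.11
w3 0 616.3 165.4 82.87 0.11
w3 2 515.9 164.3 82.86 0.09
w3 4 560.3 93.4 172.88 0.07
w3 6 560.8 233.7 172.78 0.07
```

Emit:
play_rows:
  rows:
    - [[0, 0, 0], [2, 0, 0], 0.4]
    - [[0, 0, 0], [2, 0, 0], 0.4]
    - [[0, 0, 0], [2, 0, 0], 0.4]
    - [[0, 0, 0], [0, 0, 0], 0.4]
    - [[0, 0, 0], [0, 0, 0], 0.4]

```text
t: 7.42
tcp_pos: [0.6373, 0.0865, 0.0078]
tool_rot: [0.062, 0.998, 0.0, -0.0]
force: [0.2, 0.3, 0.4]
finger_gap: 0.602
gripper_force: 0.4
```

```bash
python3 m.py w4; python3 - <<'E'
from h import *
ex=np.array([.9925,-.1227]); ey=np.array([.1227,.9925])
n='w4'; c=dict(np.load(n+'.npz')); S=cv2.cvtColor(cv2.imread(f'pics/{n}.png'),cv2.COLOR_BGR2HSV)[...,1]
for a,b in (((149,303),(493,303)),((106,25),(536,26)),((106,25),(148,303)),((536,26),(493,303))):
    m,a,r=side(S,a,b,c,.012,4); print((m@ex).round(1),(m@ey).round(1),a.round(2),r.round(2))
E
```

```text
tcp [637.3  86.5   7.8] heading 172.9 tilt [-0.04  0.  ] t 7.4667 F [ 0.2 -1.   0.5] q [-0.04  0.86  1.52  0.    0.76 -1.49]
shift [-45.    0.  -52.2] az 89.9
tcp ex,ey 621.9 164.1
610.3 161.1 82.86 0.05
510.0 151.9 82.87 0.08
558.5 93.4 172.96 0.06
556.1 233.7 172.84 0.08
```

Emit:
play_rows:
  rows:
    - [[0, 0, 0], [-8, 0, 0], 0.4]
    - [[0, 0, 0], [-8, 0, 0], 0.4]
    - [[0, 0, 0], [0, 0, -25], 0.4]
    - [[0, 0, 0], [0, 0, -30], 0.4]
    - [[0, 0, 7], [0, 0, 0], 0.4]
    - [[0, 0, 7], [0, 0, 0], 0.4]
    - [[0, 0, 7], [0, 0, 0], 0.4]
    - [[0, 0, 7], [0, 0, 0], 0.4]
    - [[0, 0, 7], [0, 0, 0], 0.4]
    - [[0, 0, 7], [0, 0, 0], 0.4]
    - [[0, 0, 7], [0, 0, 0], 0.4]
    - [[0, 0, 7], [0, 0, 0], 0.4]

```text
t: 8.47
tcp_pos: [0.6542, 0.0843, 0.0627]
tool_rot: [0.526, 0.851, -0.0, -0.0]
force: [0.3, -0.1, 0.1]
finger_gap: 0.599
gripper_force: 0.0
```

Emit:
play_rows:
  rows:
    - [[0, 0, 7], [0, 0, 0], 0.4]
    - [[0, 0, 7], [0, 0, 0], 0.4]
    - [[0, 0, 7], [0, 0, 0], 0.4]
    - [[0, 0, 7], [0, 0, 0], 0.4]
    - [[0, 0, 5.9], [0, 0, 0], 0.4]
    - [[0, 0, 0], [0, 0, 0], 0.4]

```text
t: 8.97
tcp_pos: [0.6541, 0.0844, 0.0627]
tool_rot: [0.749, 0.662, -0.0, -0.0]
force: [-0.1, -0.2, -1.0]
finger_gap: 0.598
gripper_force: 0.0
```

```bash
python3 -c "
from h import *
delta(587.8,189.3,8.5,82.95)"
```

```text
tcp [654.1  84.4  62.7] heading 82.9 tilt [-0.01  0.  ] t 8.9667 F [-0.1 -0.2 -1. ] q [-0.04  0.79  1.46  0.    0.89  0.08]
shift [ 95.9 -78.7  54.2] az -0.0
```

Emit:
play_rows:
  rows:
    - [[0, 0, 0], [24, -20, 0], 0.4]
    - [[0, 0, 0], [24, -20, 0], 0.4]
    - [[0, 0, 0], [24, -20, 0], 0.4]
    - [[0, 0, 0], [23.9, -18.7, 0], 0.4]
    - [[0, 0, 0], [0, 0, 0], 0.4]
    - [[0, 0, 0], [0, 0, 15], 0.4]
    - [[0, 0, 0], [0, 0, 15], 0.4]
    - [[0, 0, 0], [0, 0, 15], 0.4]
    - [[0, 0, 0], [0, 0, 7], 0.4]
    - [[0, 0, 0], [0, 0, 2], 0.4]
    - [[0, 0, 0], [0, 0, 0], 0.4]

```text
t: 9.88
tcp_pos: [0.5872, 0.1889, 0.0083]
tool_rot: [0.749, 0.663, -0.0, -0.0]
force: [0.3, 0.2, 0.1]
finger_gap: 0.596
gripper_force: 0.0
```

```bash
python3 m.py w5
```

```text
tcp [587.6 189.    8.9] heading 83.0 tilt [0.02 0.  ] t 9.9333 F [-0.3  0.   0.4] q [ 0.13  0.84  1.59 -0.    0.71  0.25]
shift [-95.8 106.8 -51.1] az 0.0
tcp ex,ey 560.0 259.7
```

View pics/w5.png

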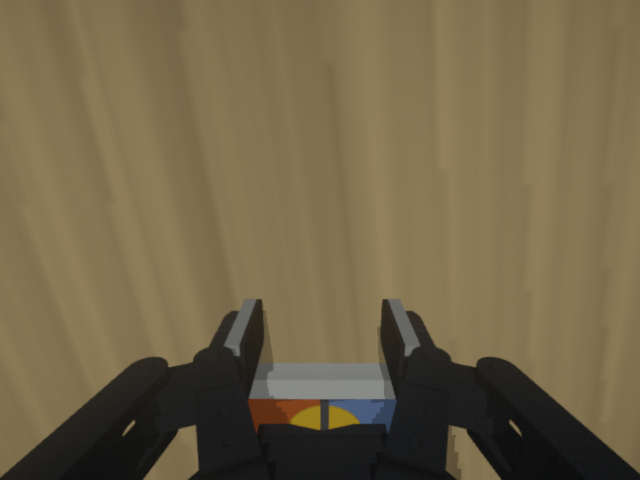

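The panel's trailing edge is at about row 365, just beyond the centred fingertips. Starting the long push.

Emit:
play_rows:
  rows:
    - [[0, 0, 0], [-6, 0, 0], 0.4]
    - [[0, 0, 0], [-6, 0, 0], 0.4]
    - [[0, 0, 0], [-3, 0, 0], 0.4]
    - [[0, 0, 0], [-4, 0, 0], 0.4]
    - [[0, 0, 0], [-5, 0, 0], 0.4]
    - [[0, 0, 0], [-5, 0, 0], 0.4]
    - [[0, 0, 0], [-5, 0, 0], 0.4]
    - [[0, 0, 0], [-5, 0, 0], 0.4]
    - [[0, 0, 0], [-5, 0, 0], 0.4]
    - [[0, 0, 0], [-5, 0, 0], 0.4]
    - [[0, 0, 0], [-5, 0, 0], 0.4]
    - [[0, 0, 0], [-4, 0, 0], 0.4]

```text
t: 10.93
tcp_pos: [0.5799, 0.1311, 0.0088]
tool_rot: [0.749, 0.663, -0.0, -0.0]
force: [0.4, 2.5, 1.6]
finger_gap: 0.602
gripper_force: 1.3
```

```bash
python3 - <<'E'
from h import *
delta(0,0,0,82.95)
p,d=snapshot('top'); cv2.imwrite('pics/top1.png',p[:,:,::-1])
q,d=snapshot('side'); q=q[:,:,::-1]; cv2.imwrite('pics/side1.png',q)
cv2.imwrite('pics/c1.png',np.hstack([cv2.resize(p[165:290,240:390,::-1],(400,333)),cv2.resize(q[180:305,220:370],(400,333))]))
E
```

```text
tcp [579.9 131.1   8.8] heading 83.0 tilt [-0.01  0.  ] t 10.9333 F [0.4 2.5 1.6] q [0.03 0.82 1.65 0.   0.67 0.16]
shift [-200.8 -559.6    8.9] az 0.0
```

View pics/c1.png

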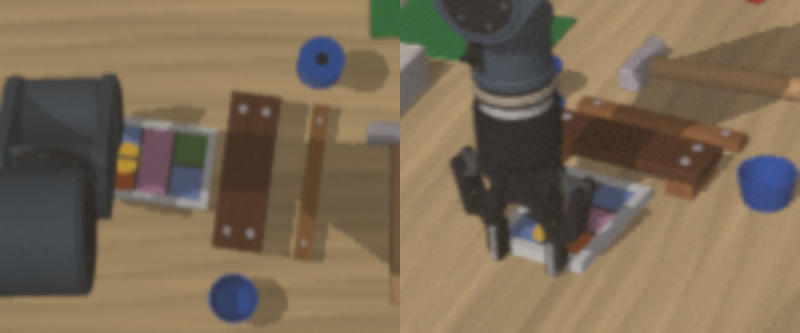

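Both views show the panel square in front of the plank and centred, with both fingers on its trailing edge. Continuing.

Emit:
play_rows:
  rows:
    - [[0, 0, 0], [-4, 0, 0], 0.4]
    - [[0, 0, 0], [-5, 0, 0], 0.4]
    - [[0, 0, 0], [-5, 0, 0], 0.4]
    - [[0, 0, 0], [-5, 0, 0], 0.4]
    - [[0, 0, 0], [-5, 0, 0], 0.4]
    - [[0, 0, 0], [-5, 0, 0], 0.4]
    - [[0, 0, 0], [-5, 0, 0], 0.4]
    - [[0, 0, 0], [-5, 0, 0], 0.4]
    - [[0, 0, 0], [-5, 0, 0], 0.4]
    - [[0, 0, 0], [-5, 0, 0], 0.4]
    - [[0, 0, 0], [-5, 0, 0], 0.4]
    - [[0, 0, 0], [-4, 0, 0], 0.4]

```text
t: 12.03
tcp_pos: [0.5729, 0.0735, 0.0088]
tool_rot: [0.749, 0.663, -0.0, -0.0]
force: [0.3, 0.8, -1.5]
finger_gap: 0.597
gripper_force: 0.6
```

Emit:
play_rows:
  rows:
    - [[0, 0, 0], [-4, 0, 0], 0.4]
    - [[0, 0, 0], [-4, 0, 0], 0.4]
    - [[0, 0, 0], [-4, 0, 0], 0.4]
    - [[0, 0, 0], [-4, 0, 0], 0.4]
    - [[0, 0, 0], [-4, 0, 0], 0.4]
    - [[0, 0, 0], [-4, 0, 0], 0.4]
    - [[0, 0, 0], [-4, 0, 0], 0.4]
    - [[0, 0, 0], [-4, 0, 0], 0.4]
    - [[0, 0, 0], [-4, 0, 0], 0.4]
    - [[0, 0, 0], [-3, 0, 0], 0.4]
    - [[0, 0, 0], [0, 0, 0], 0.4]

```text
t: 12.95
tcp_pos: [0.5682, 0.0346, 0.0089]
tool_rot: [0.749, 0.663, -0.0, 0.0]
force: [0.3, -0.2, -0.6]
finger_gap: 0.6
gripper_force: 0.0
```

```bash
python3 m.py w6
```

```text
tcp [568.3  34.8   8.9] heading 83.0 tilt [ 0.01 -0.02] t 13.0 F [ 0.5 -0.8 -0. ] q [-0.13  0.8   1.72 -0.    0.62 -0.01]
shift [ 59.7 107.2 -51.1] az -0.0
tcp ex,ey 559.8 104.3
```

Emit:
play_rows:
  rows:
    - [[0, 0, 0], [-2, 0, 0], 0.4]
    - [[0, 0, 0], [-2, 0, 0], 0.4]
    - [[0, 0, 0], [-2, 0, 0], 0.4]
    - [[0, 0, 0], [-2, 0, 0], 0.4]
    - [[0, 0, 0], [-1, 0, 0], 0.4]
    - [[0, 0, 0], [-1, 0, 0], 0.4]

```text
t: 13.5
tcp_pos: [0.5671, 0.0255, 0.0089]
tool_rot: [0.749, 0.663, 0.0, 0.0]
force: [0.4, 2.1, 0.6]
finger_gap: 0.601
gripper_force: 1.0
```

Emit:
play_rows:
  rows:
    - [[0, 0, 0], [-1, 0, 0], 0.4]
    - [[0, 0, 0], [-1, 0, 0], 0.4]

```text
t: 13.67
tcp_pos: [0.5668, 0.0235, 0.0089]
tool_rot: [0.749, 0.663, 0.0, 0.0]
force: [0.0, 2.4, 1.1]
finger_gap: 0.603
gripper_force: 1.1
```

Emit:
play_rows:
  rows:
    - [[0, 0, 0], [-1, 0, 0], 0.4]
    - [[0, 0, 0], [0, 0, 0], 0.4]

```text
t: 13.83
tcp_pos: [0.5667, 0.0223, 0.0089]
tool_rot: [0.749, 0.663, 0.0, 0.0]
force: [0.6, 1.5, 0.6]
finger_gap: 0.603
gripper_force: 0.7
```

Emit:
play_rows:
  rows:
    - [[0, 0, 0], [-1, 0, 0], 0.4]
    - [[0, 0, 0], [0, 0, 0], 0.4]

```text
t: 14.0
tcp_pos: [0.5665, 0.0214, 0.0089]
tool_rot: [0.749, 0.663, 0.0, 0.0]
force: [0.4, 2.1, 1.8]
finger_gap: 0.603
gripper_force: 0.8
```

Emit:
play_rows:
  rows:
    - [[0, 0, 0], [-1, 0, 0], 0.4]
    - [[0, 0, 0], [0, 0, 0], 0.4]

```text
t: 14.17
tcp_pos: [0.5664, 0.0206, 0.0088]
tool_rot: [0.749, 0.663, 0.0, -0.0]
force: [0.9, 3.9, 1.6]
finger_gap: 0.602
gripper_force: 1.5
```

Emit:
play_rows:
  rows:
    - [[0, 0, 0], [-1, 0, 0], 0.4]
    - [[0, 0, 0], [0, 0, 0], 0.4]

```text
t: 14.33
tcp_pos: [0.5662, 0.0205, 0.0089]
tool_rot: [0.749, 0.663, 0.0, -0.0]
force: [0.8, 6.1, 2.7]
finger_gap: 0.598
gripper_force: 3.4
```

Emit:
play_rows:
  rows:
    - [[0, 0, 0], [-1, 0, 0], 0.4]
    - [[0, 0, 0], [-1, 0, 0], 0.4]
    - [[0, 0, 0], [0, 0, 0], 0.4]

```text
t: 14.58
tcp_pos: [0.5658, 0.0203, 0.0089]
tool_rot: [0.749, 0.663, 0.001, -0.001]
force: [1.3, 13.7, 1.3]
finger_gap: 0.599
gripper_force: 6.9
```

The panel is home: the motion has stopped and the force has risen to 14 N, at the expected position. Backing straight off, then lifting to look.

Emit:
play_rows:
  rows:
    - [[0, 0, 0], [3, 0, 0], 0.4]
    - [[0, 0, 0], [5, 0, 0], 0.4]
    - [[0, 0, 0], [10, 0, 0], 0.4]
    - [[0, 0, 0], [10, 0, 0], 0.4]
    - [[0, 0, 0], [0, 0, -20], 0.4]
    - [[0, 0, 0], [0, 0, -30], 0.4]
    - [[0, 0, 0], [0, 0, -35], 0.4]
    - [[0, 0, 0], [0, 0, -35], 0.4]
    - [[0, 0, 0], [0, 0, -35], 0.4]
    - [[0, 0, 0], [0, 0, -35], 0.4]
    - [[0, 0, 0], [0, 0, -35], 1]
    - [[0, 0, 0], [0, 0, -20], 1]

```text
t: 15.58
tcp_pos: [0.5708, 0.0457, 0.2581]
tool_rot: [0.749, 0.663, 0.002, 0.002]
force: [1.2, 0.3, -0.0]
finger_gap: 0.331
gripper_force: 0.0
```

Emit:
play_rows:
  rows:
    - [[0, 0, 0], [-16, 0, 0], 1]
    - [[0, 0, 0], [-16, 0, 0], 1]
    - [[0, 0, 0], [-16, 0, 0], 1]
    - [[0, 0, 0], [-16, 0, 0], 1]
    - [[0, 0, 0], [-16, 0, 0], 1]
    - [[0, 0, 0], [-16, 0, 0], 1]
    - [[0, 0, 0], [0, 0, 0], 1]
    - [[0, 0, 0], [0, 0, 0], 1]

```text
t: 16.25
tcp_pos: [0.5576, -0.05, 0.2537]
tool_rot: [0.749, 0.662, -0.0, -0.0]
force: [0.2, 1.3, 0.4]
finger_gap: 0.003
gripper_force: 0.0
```

```bash
python3 m.py w7
```

```text
tcp [557.6 -49.4 253.7] heading 83.0 tilt [-0.03  0.03] t 16.3 F [ 0.9 -0.   0. ] q [-0.29  0.42  1.58  0.    1.14 -0.17]
shift [144.5 107.6 193.7] az -0.0
tcp ex,ey 559.5 19.4
```

View pics/w7.png

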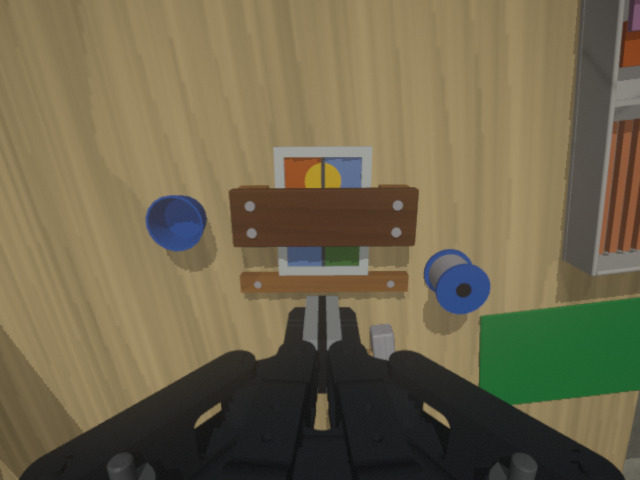

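The panel is under the bridge. Its leading edge, (279,275) to (369,275), meets the lath face at row 272–275, and its trailing edge runs (274,148) to (372,148). One numeric check before handing in.

```bash
python3 - <<'E'
from h import *
ex=np.array([.9925,-.1227]); ey=np.array([.1227,.9925])
n='w7'; c=dict(np.load(n+'.npz')); p=cv2.imread(f'pics/{n}.png'); S=cv2.cvtColor(p,cv2.COLOR_BGR2HSV)[...,1]; V=p[...,2]
for l,g,a,b,z in (('trail',S,(274,148),(372,148),.012),('lead',S,(279,275),(369,275),.012),('L',S,(274,148),(276,184),.012),('R',S,(372,148),(371,184),.012),('plank far',V,(233,246),(416,246),.032),('plankL',V,(230,188),(233,246),.032),('plankR',V,(418,187),(416,246),.032)):
    m,t,r=side(g,a,b,c,z,4); print(l,(m@ex).round(1),(m@ey).round(1),t.round(2),r.round(2))
E
```

```text
trail 560.9 80.0 172.98 0.13
lead 563.0 -61.4 174.35 0.36
L 508.9 58.4 83.81 0.26
R 609.1 57.3 82.65 0.24
plank far 561.6 -20.0 173.32 0.6
plankL 465.7 10.5 83.36 0.2
plankR 654.6 9.7 83.02 0.23
```

```bash
python3 -c "
from station import *
print(sign_off())"
```

```text
the job is handed in; nothing more can be done
None
```

The panel is under the bridge, home against the stop lath: square and centred to within about 1° and 1 mm by the last camera check. No other object was touched, and I handed the job in at about 16 s (no verdict was returned).

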